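# Lay the cleaned bronzes on their storage pads

### The job

Put each of the four cleaned bronze pieces (loop handle, ring, strap mount, leg) on the white foam pad whose dark silhouette has its shape: centred on the silhouette, turned to lie along it, the leg standing upright, and all let go at the end. They are fragile: set each one down on its pad rather than dropping it, and do not disturb the cauldron or the brush pot.

Things in the scene. Friction and masses are not known exactly. Their poses are not given: they have to be found in the camera images.
- loop_mid (a point): Green-patinated bronze loop handle lying flat: a closed rectangular frame 74 mm long (its x) x 48 mm wide (its y) x 16 mm high, bars 14 mm wide round a 46 x 20 mm opening. About 0.36 kg. Point: its centre, half-way up (8 mm above what it lies on). z up. Same after a half turn.
- ring_mid (a point): Reddish-brown bronze ring lying flat: 56 mm outside diameter, 36 mm hole, 14 mm high. About 0.18 kg. Point: its centre, half-way up (7 mm). z up.
- strap_mid (a point): Yellow-gold bronze strap mount lying flat: a plain bar 100 mm long (its x) x 20 mm wide (its y) x 14 mm high, with a brown rivet near each end. About 0.24 kg. Point: its centre, half-way up (7 mm). z up. Same after a half turn.
- leg_mid (a point): Blue-green bronze vessel leg standing upright: a short round column 34 mm in diameter, 46 mm high, with two brown bands. About 0.36 kg. Point: its centre, half-way up (23 mm). z up along the column.
- pad_loop: Flat white foam pad, 120 (its x) x 80 (its y) x 6 mm thick, fixed to the bench, marked in the middle with a flush dark silhouette: a broad rectangular frame, 80 x 54 mm, long side along the pad's x, with a white 40 x 14 mm middle. For the loop handle. Origin: centre of the pad's underside (bench level); the top to set things on is 6 mm above it.
- pad_ring: Flat white foam pad, 120 (its x) x 80 (its y) x 6 mm thick, fixed to the bench, marked in the middle with a flush dark silhouette: a round band, 62 mm across, with a white 30 mm middle. For the ring. Origin: centre of the pad's underside (bench level); the top to set things on is 6 mm above it.
- pad_strap: Flat white foam pad, 120 (its x) x 80 (its y) x 6 mm thick, fixed to the bench, marked in the middle with a flush dark silhouette: a narrow solid bar, 106 x 26 mm, long side along the pad's x. For the strap mount. Origin: centre of the pad's underside (bench level); the top to set things on is 6 mm above it.
- pad_leg: Flat white foam pad, 120 (its x) x 80 (its y) x 6 mm thick, fixed to the bench, marked in the middle with a flush dark silhouette: a solid round disc, 40 mm across. For the leg, standing upright. Origin: centre of the pad's underside (bench level); the top to set things on is 6 mm above it.
- cauldron: Bystander, leave alone: green bronze cauldron about 156 mm across at the rim, 110 mm high, 156 mm high with its two square upright handles; loose, on the left of the bench. Origin: centre of its underside.
- brushpot: Bystander, leave alone: white ceramic pot 68 mm across, 85 mm high, with three brushes standing in it up to 156 mm; loose, on the right of the bench. Origin: centre of its underside.
Things that resemble listed ones, but are neither listed nor needed, are in the scene too. What is shaped like the pad_strap but purple is not meant. Leave any purple look-alike of the part that bears strap_mid alone.

How it is judged:
By the outcome, as a careful person would: the job done as asked, in the order asked, and still so for the second after the job is handed in, with the robot touching nothing.
It also fails if it takes over 106 s, if anything falls off the work surface, if the arm or the gripper's body presses on something with over 40 N, if the wrist force passes 120 N, or if a joint passes its speed limit or range.

### The arm

A 6-joint arm with a two-finger parallel gripper is mounted at the origin on the work surface. World frame = base frame: x ahead of the robot, y to its left, z up, the work surface at z = 0. Lengths are in mm, angles in degrees, forces in N, time in s.
With the tool pointing down it reaches from about 300 to 850 mm from the base axis. Payload 4.2 kg.
Tool frame: the origin (TCP) lies between the finger pads; the fingertips stand ahead of it and the grasp point (between the pads) lies 8 mm behind it (env.tip_reach is the x of the fingertips in the tool frame, in mm); x points along the fingers, y is the direction in which the jaws open and shut, and the axes are right-handed (so a half turn about x gives the same grasp; the last joint's range is limited). The gripper opens to 91 mm and grips with 3 to 60 N. Pads are 32 mm wide; open, the fingers measure 118 mm over their backs; the gripper's body (76 mm by 178 mm) begins 60 mm behind the grasp point.
Start: joints at [74.542, 18.312, 89.639, -0, 72.044, -1.146], TCP at [142.147, 557.168, 224.976] pointing down, gripper open.
Joint ranges: [-177.97, 177.97], [-48.28, 115.42], [12.27, 149.76], [-77.06, 257.06], [2.81, 150.46], [-146.56, 146.56]. Speed limits (degrees/s): [147.25, 147.25, 180, 180, 180, 180].

### API

Orientations are given as [roll, pitch, yaw] about the fixed x, y, z axes, in that order (R = Rz(yaw) Ry(pitch) Rx(roll)).
In Python, from workcell import env, cams gives the robot as it stands.
- The arm moves only by the tool arm_command, never from a script. Its argument "deltas" is a list of rows, each a list of 3 entries, a list of its own where there are three numbers: the opening, from 0 (shut) to 1 (fully open), then the shift along the world's x, y, z in mm, then the turn about the world's z in rad. A call has 1 to 20 rows; each row is the pose to reach, as a shift and turn from the pose commanded when the call began; what a row does not reach only later rows make up. A row lasts 1/10 s, in which the tool goes at most 50 mm and 8.59 degrees, less where a joint would pass 70% of its speed; a pose out of reach is approached as far as the arm can. A call with a gripper value outside its range is refused whole. The fingers move at their own pace and stop on an object; "grip_force" is the grip in N (left out, the last holds). Time passes only in rows, so rows that repeat a pose let the fingers close. It gives the time, the measured TCP pose, the force and the opening at its end, in the units of the state.
- env.state(): the state, without advancing time (a new reading comes with each control period).
- cams.grab_frame(name): name is "side" or "top" or "wrist"; returns a dict with "img" (384x512x3 uint8, red, green, blue), "K" (3x3 intrinsics, pixels), "dist" ([k1, k2, p1, p2, k3] as OpenCV has them; the pictures are not rectified), "rvec" (rotation vector, rad) and "tvec" (3), from world to camera coordinates, as OpenCV has them. Camera axes: x right, y down, z forward; pixel columns grow to the right and rows downward; lengths in mm; the calibration is good to about 2 mm. A picture is of the moment at which its call begins. There is no depth.
- env.job_done(): hands the job in, once; it reports no verdict.
Trained networks look in a picture, given as the dict that the camera call returned (one of the last four; its "shot" number tells which), for a name from the list of things; names that differ only in an ending like _2 or _b are one class to them, and where a whole thing is asked for, a point or a joint stands for the part that bears it (a point fixed in the world has none). Each returns a list of dicts, best first, with "conf" (0 to 1); they miss things now and then, are a little off and sometimes report something else, mostly with a low value. They report only what shows in the picture. A call takes as long as a camera call. They do not tell look-alikes from the thing itself.
- cams.silhouettes(picture, name): "region" (384x512 bool, what is visible of it) and "centre" ([column, row] in pixels, amid what is visible of it).
The state is a dict: "time_s": time; "qpos": joint angles; "qvel": joint speeds; "effort": joint torques, N m; "ee_pos": TCP position; "ee_rot": TCP orientation; "force": force on the tool from outside, world axes, zero at the start; "torque": the same for the moment, N m; "gripper_width": finger opening in mm.
Only numpy, scipy, OpenCV 4.12 (cv2) and the standard library are available. Lean on these libraries where they do the work, as an engineer would, in place of code of your own. Each camera call takes 0.05 s, during which the arm holds its last target.

## Working session

There is one attempt and no reset: what is moved stays moved. The work goes in short steps, Python scripts to look and compute and a tool call to move; the robot and the scene stay as the last step left them, time stands still between calls to the robot, and variables do not carry over. Pictures are saved under pics/ and viewed, and the job is handed in when it is done.

Besides the shell and the picture viewer there is one more tool, called after "Request:" by a JSON object that holds its "api" and its "payload", one argument or row to a line. arm_command: Moves the arm, as the interface text tells. Its arguments: {"type":"object","properties":{"deltas":{"type":"array","items":{"type":"array"}},"grip_force":{"type":"number"}},"required":["deltas"]}

```bash
mkdir -p pics; ls
cat > h.py <<'E'
import numpy as np, cv2
from workcell import env, cams
def save(f,name,crop=None,scale=1):
    im=f["img"]
    if crop: a,b,c,d=crop; im=im[b:d,a:c]
    im=cv2.resize(im[:,:,::-1],None,fx=scale,fy=scale,interpolation=cv2.INTER_CUBIC)
    cv2.imwrite("pics/"+name+".png",im)
def toz(f,px,z):
    p=np.array(px,float).reshape(-1,1,2)
    u=cv2.undistortPoints(p,np.array(f["K"]),np.array(f["dist"])).reshape(-1,2)
    R=cv2.Rodrigues(np.array(f["rvec"],float))[0]; t=np.array(f["tvec"],float).reshape(3)
    C=-R.T@t
    d=np.c_[u,np.ones(len(u))]@R
    return C+d*((z-C[2])/d[:,2])[:,None]
def proj(f,P):
    return cv2.projectPoints(np.array(P,float).reshape(-1,3),np.array(f["rvec"],float),np.array(f["tvec"],float),np.array(f["K"]),np.array(f["dist"]))[0].reshape(-1,2)
E
python3 - <<'E'
from h import *
s=env.state(); print({k:np.round(v,2) for k,v in s.items()}, env.tip_reach)
for n in("top","side","wrist"):
    f=cams.grab_frame(n); save(f,n+"0",scale=1.5)
    R=cv2.Rodrigues(np.array(f["rvec"],float))[0]; print(n,-R.T@np.array(f["tvec"]).reshape(3))
    for nm in["loop_mid","ring_mid","strap_mid","leg_mid","pad_loop","pad_ring","pad_strap","pad_leg"]:
        for d in cams.silhouettes(f,nm): print(n,nm,round(d["conf"],2),np.round(d["centre"],1),d["region"].sum(), np.round(toz(f,[d["centre"]],6)[0]) if n!="side" else "")
E
```

```text
pics
{'time_s': np.float64(0.0), 'qpos': array([74.54, 18.35, 89.71, -0.  , 72.04, -1.14]), 'qvel': array([0.09, 0.03, 0.07, 0.16, 0.07, 0.03]), 'effort': array([ -0.  , -41.25, -23.2 ,   0.07,   0.05,  -0.  ]), 'ee_pos': array([142.03, 556.7 , 224.11]), 'ee_rot': array([ -90.48,   89.9 , -104.79]), 'force': array([-0.02, -0.65, -0.41]), 'torque': array([-0.  , -0.03,  0.01]), 'gripper_width': np.float64(91.13)} 11.0
top [ 314.46292642   -5.64639519 1621.24171758]
top loop_mid 0.59 [342.4 228.2] 779 [ 426. -305.    6.]
top loop_mid 0.5 [240.3 183.1] 211 [599.  65.   6.]
top ring_mid 0.56 [286.  218.6] 145 [ 465. -100.    6.]
top strap_mid 0.62 [186.8 259. ] 159 [325. 261.   6.]
top strap_mid 0.51 [154.8 226.7] 146 [443. 378.   6.]
top strap_mid 0.43 [186.5 223.9] 147 [452. 263.   6.]
top leg_mid 0.6 [342.  185.6] 64 [ 583. -311.    6.]
top leg_mid 0.5 [284.5 173.8] 697 [631. -99.   6.]
top pad_loop 0.97 [340.7 223.9] 752 [ 442. -300.    6.]
top pad_ring 0.87 [234.3 223.7] 728 [449.  88.   6.]
top pad_strap 0.91 [346.1 139.4] 685 [ 760. -335.    6.]
top pad_strap 0.82 [296.7 130.9] 615 [ 795. -149.    6.]
top pad_leg 0.98 [177.6 184.5] 712 [598. 297.   6.]
top pad_leg 0.53 [343.5 226.6] 769 [ 432. -309.    6.]
side [248.7425171  807.14046141 908.50460718]
side loop_mid 0.88 [220.5 205.5] 299 
side loop_mid 0.54 [190.4 273. ] 1266 
side ring_mid 0.67 [293.5 186.4] 188 
side ring_mid 0.58 [224.3 210.9] 351 
side strap_mid 0.76 [236.1 317.5] 327 
side strap_mid 0.67 [250.2 278.8] 343 
side strap_mid 0.61 [300.4 293.1] 315 
side leg_mid 0.58 [269.1 135. ] 137 
side leg_mid 0.42 [248.  277.9] 347 
side pad_loop 0.61 [310.1 150.3] 551 
side pad_ring 0.78 [269.6 231.7] 962 
side pad_strap 0.89 [231.6 121.2] 415 
side pad_strap 0.87 [202.1 155. ] 593 
side pad_strap 0.68 [245.5 172.2] 623 
side pad_leg 0.58 [193.2 273. ] 1279 
wrist [ 74.619588   574.06605792 385.30901428]
```

View pics/top0.png

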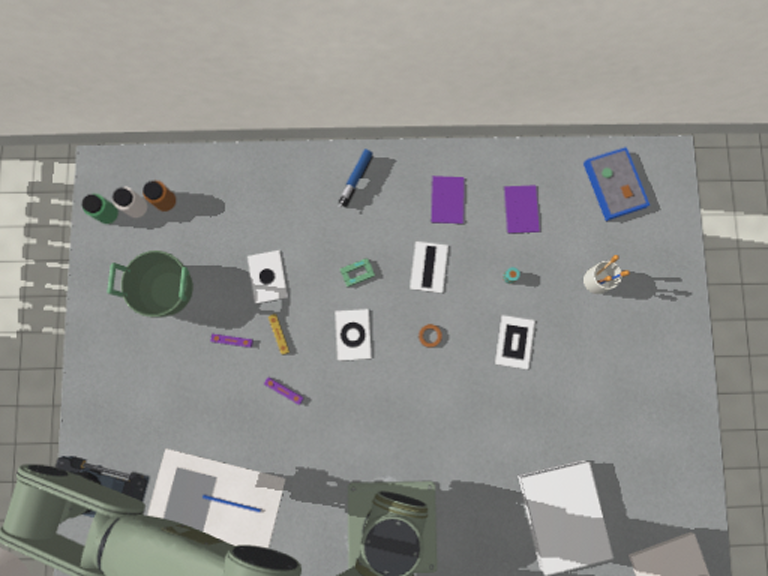

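View pics/side0.png

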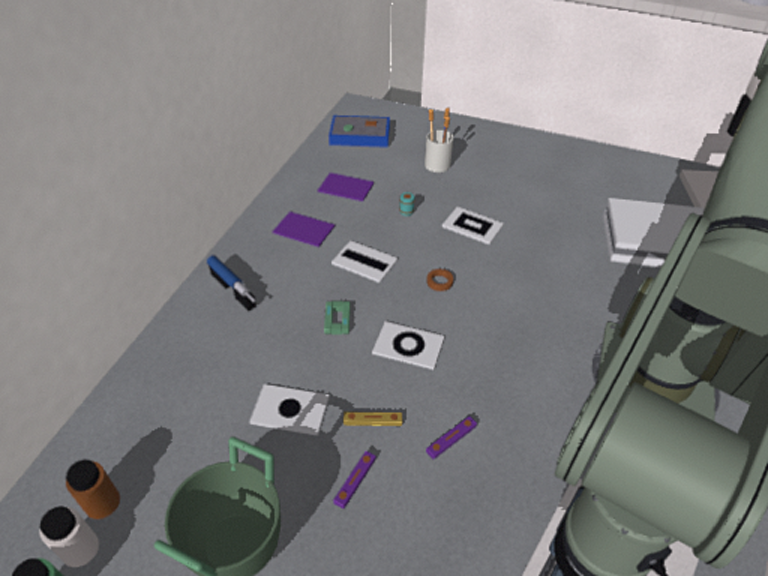

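View pics/wrist0.png

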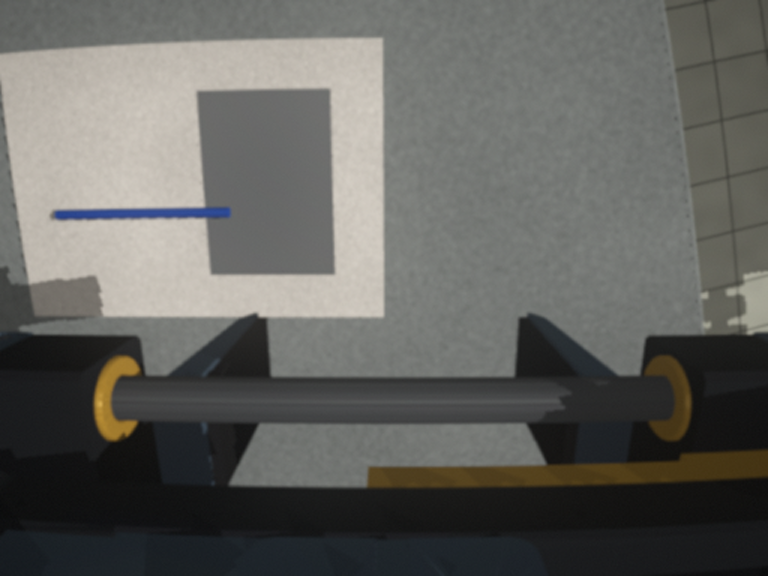

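Run:
```python
from h import *
f=cams.grab_frame("top"); save(f,"topc",(130,110,380,290),3.2)
f=cams.grab_frame("side"); save(f,"sidec",(130,90,400,340),2.4)
```

```text
(no output)
```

View crops.

View pics/topc.png

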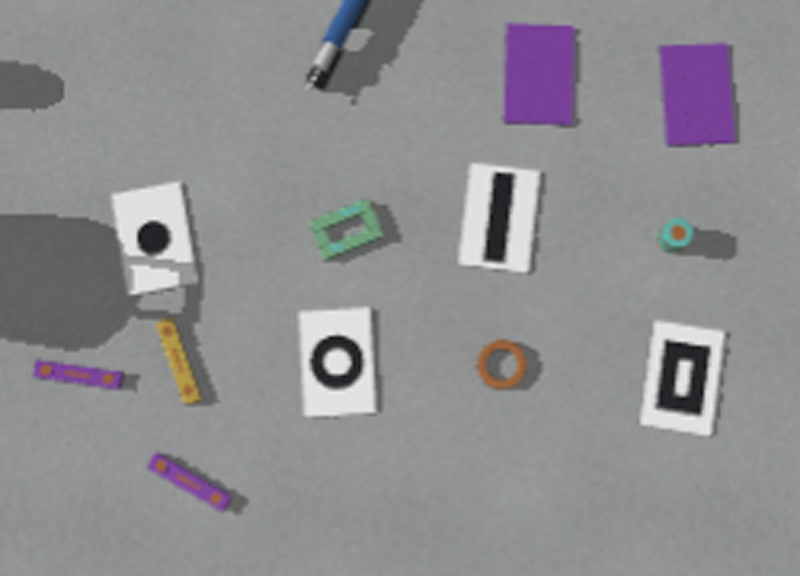

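View pics/sidec.png

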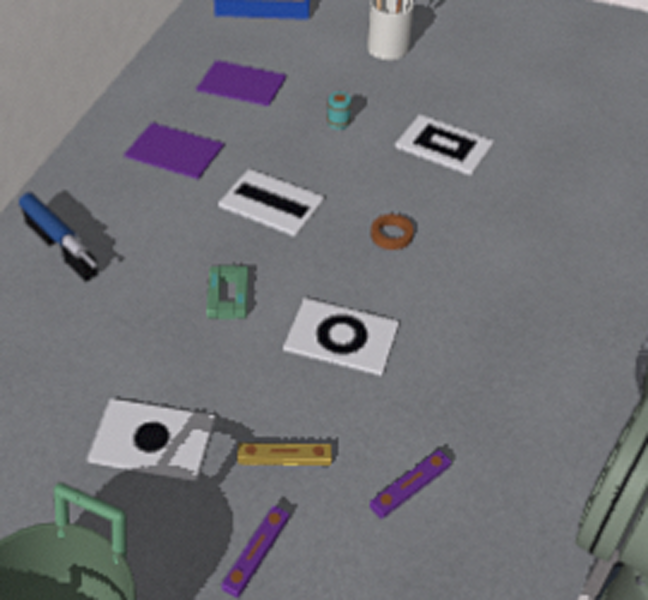

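Run:
```python
from h import *
f=cams.grab_frame("wrist")
print(np.round(f["K"],1).tolist(),f["dist"])
R=cv2.Rodrigues(np.array(f["rvec"],float))[0]; print(np.round(R,3))
print("centre at z=0",toz(f,[[256,100],[256,192],[0,100],[511,100],[256,10]],0).round())
```

```text
[[329.6, 0.0, 261.4], [0.0, 329.6, 193.8], [0.0, 0.0, 1.0]] [-0.0819452  0.         0.         0.         0.       ]
[[ 0.248  0.969 -0.   ]
 [ 0.939 -0.24   0.246]
 [ 0.239 -0.061 -0.969]]
centre at z=0 [[ 62. 571.   0.]
 [166. 544.   0.]
 [-21. 275.   0.]
 [131. 867.   0.]
 [-31. 595.   0.]]
```

Request:
{"api": "arm_command", "payload": {
  "deltas": [
    [1,[240,-230,60],0.12],
    [1,[240,-230,60],0.12],
    [1,[240,-230,60],0.12],
    [1,[240,-230,60],0.12],
    [1,[240,-230,60],0.12],
    [1,[240,-230,60],0.12],
    [1,[240,-230,60],0.12],
    [1,[480,-460,60],0.25],
    [1,[480,-460,60],0.25],
    [1,[480,-460,60],0.25],
    [1,[480,-460,60],0.25],
    [1,[480,-460,60],0.25],
    [1,[480,-460,60],0.25],
    [1,[480,-460,60],0.25],
    [1,[480,-460,60],0.25],
    [1,[480,-460,60],0.25]
  ]
}}

```text
time_s: 3.1
ee_pos: [622.2, 96.7, 284.4]
ee_rot: [161.9, 89.9, 161.8]
force: [0.7, -0.2, -0.4]
gripper_width: 91.1
```

```bash
cat > look.py <<'E'
from h import *
import sys
f=cams.grab_frame("wrist"); save(f,sys.argv[1],scale=1.5)
R=cv2.Rodrigues(np.array(f["rvec"],float))[0]; print("jaw",np.degrees(np.arctan2(R[0,1],R[0,0])))
np.savez(sys.argv[1]+".npz",**{k:f[k] for k in("img","K","dist","rvec","tvec")})
s=env.state();print(s["time_s"],s["ee_pos"],s["qpos"].round(1) if hasattr(s["qpos"],"round") else s["qpos"])
Z=dict(loop_mid=16,ring_mid=14,strap_mid=14,leg_mid=46)
for nm in sys.argv[2:]:
    for d in cams.silhouettes(f,nm): print(nm,round(d["conf"],2),np.round(d["centre"],1),d["region"].sum(), np.round(toz(f,[d["centre"]],Z.get(nm,6))[0]))
E
python3 look.py w1 loop_mid ring_mid strap_mid pad_ring pad_leg
```

```text
jaw 89.89384226137923
3.15 [621.68758008  97.45743658 284.76278812] [  7.8  21.8  75.9   0.   82.4 -82.2]
loop_mid 0.82 [241.7 144. ] 1713 [595.  71.  16.]
ring_mid 0.89 [116.6  25.3] 1301 [446. -82.  14.]
strap_mid 0.88 [397.2  36.4] 1478 [460. 265.  14.]
strap_mid 0.67 [476.7  24.6] 1275 [441. 369.  14.]
pad_leg 0.88 [408.5 145. ] 5200 [596. 295.   6.]
```

View pics/w1.png

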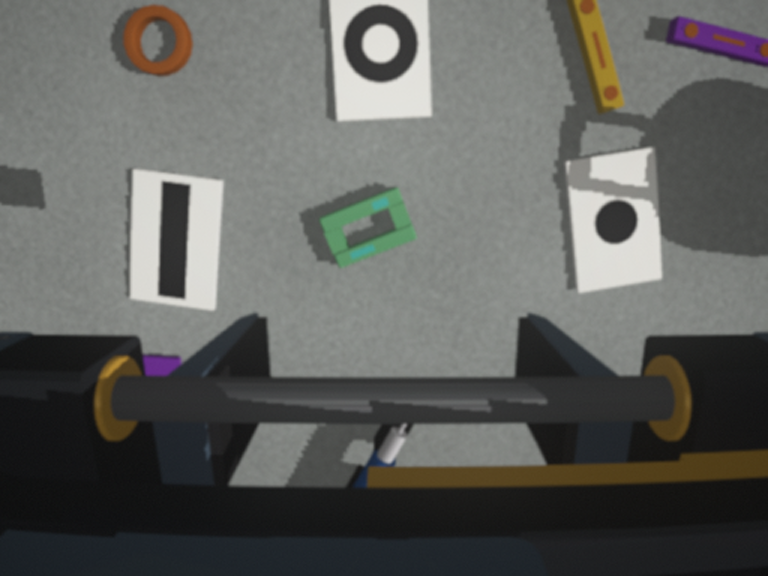

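Request:
{"api": "arm_command", "payload": {
  "deltas": [
    [1,[-10,-50,0],0],
    [1,[-20,-100,0],0],
    [1,[-30,-150,0],0],
    [1,[-40,-200,0],0],
    [1,[-50,-250,0],0],
    [1,[-60,-290,0],0],
    [1,[-60,-290,0],0],
    [1,[-60,-290,0],0],
    [1,[-60,-290,0],0]
  ]
}}

```text
time_s: 4.3
ee_pos: [562.3, -191.5, 285.2]
ee_rot: [61.7, 90.0, 61.7]
force: [0.1, 0.1, 1.0]
gripper_width: 90.9
```

```bash
python3 look.py w2 ring_mid leg_mid pad_ring pad_loop pad_strap
```

```text
jaw 90.05328471059143
4.35 [ 562.48251706 -191.27922931  285.14785333] [ -19.9   18.4   80.9    0.    80.7 -110. ]
ring_mid 0.77 [346.8  68.7] 1008 [441. -85.  14.]
leg_mid 0.7 [181.6 183.7] 768 [ 581. -291.   46.]
pad_ring 0.81 [470.5  81.9] 5396 [451.  85.   6.]
pad_loop 0.56 [168.8  54.8] 6108 [ 423. -309.    6.]
pad_loop 0.5 [453.7 200.5] 1691 [614.  83.   6.]
pad_strap 0.82 [286.1 295.5] 1494 [ 763. -154.    6.]
pad_strap 0.77 [177.3 307.4] 1255 [ 784. -320.    6.]
```

View pics/w2.png

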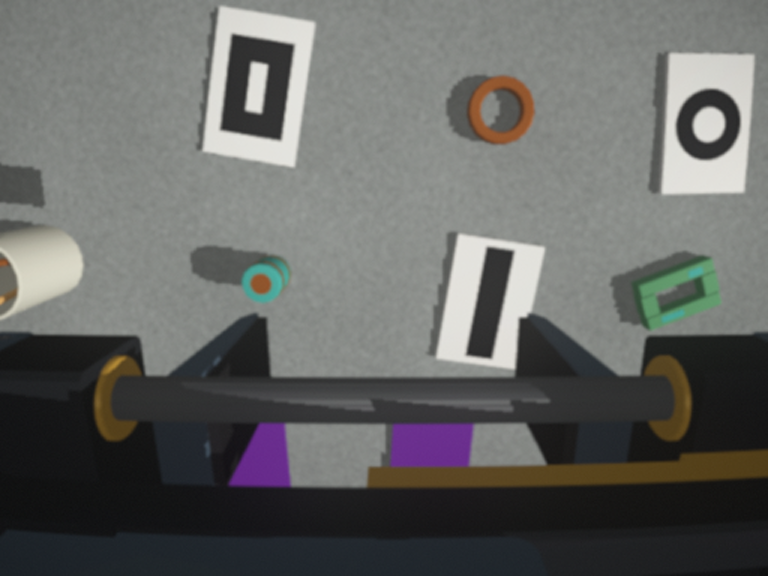

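```bash
cat > fit.py <<'E'
from h import *
from scipy.optimize import minimize
SH={}
def box(l,w,z0,z1): return np.array([[sx*l/2,sy*w/2,z] for sx in(-1,1) for sy in(-1,1) for z in(z0,z1)])
def cyl(d,z0,z1):
    a=np.linspace(0,2*np.pi,48,endpoint=False); return np.array([[d/2*np.cos(t),d/2*np.sin(t),z] for t in a for z in(z0,z1)])
# name: (pts, hsv lo, hsv hi, fit yaw)
D=((0,0,0),(180,255,75))
MOD=dict(loop=(box(74,48,0,16),(40,60,50),(80,255,255),1),ring=(cyl(56,0,14),(0,100,60),(15,255,255),0),
 strap=(box(100,20,0,14),(15,90,60),(30,255,255),1),leg=(cyl(34,0,46),(80,70,60),(100,255,255),0),
 pad_loop=(box(80,54,6,6),*D,1),pad_ring=(cyl(62,6,6),*D,0),pad_strap=(box(106,26,6,6),*D,1),pad_leg=(cyl(40,6,6),*D,0))
def fit(f,name,guess,zoff=0,S=4):
    pts,lo,hi,fy=MOD[name]; pts=pts+[0,0,zoff]
    hsv=cv2.cvtColor(np.ascontiguousarray(f["img"]),cv2.COLOR_RGB2HSV)
    m=cv2.inRange(hsv,lo,hi)
    g=proj(f,[[guess[0],guess[1],6]])[0]
    n,lab=cv2.connectedComponents(m)
    # nearest big comps within 45px, take hull
    keep=np.zeros_like(m)
    best=None
    for i in range(1,n):
        ys,xs=np.where(lab==i)
        if len(xs)<40: continue
        d=np.min(np.hypot(xs-g[0],ys-g[1]))
        if best is None or d<best[0]: best=(d,i)
    ys,xs=np.where(lab==best[1]); P=np.c_[xs,ys].astype(np.int32)
    H,W=m.shape
    def hull(c,sc):
        im=np.zeros((H*S,W*S),np.uint8); cv2.fillConvexPoly(im,np.round((cv2.convexHull(c.astype(np.float32)).reshape(-1,2)+.5)*S-.5).astype(np.int32),1); return im
    obs0=np.zeros((H,W),np.uint8); cv2.fillConvexPoly(obs0,cv2.convexHull(P),1)
    obs=cv2.resize(obs0,(W*S,H*S),interpolation=cv2.INTER_NEAREST)
    def model(q):
        c,s=np.cos(q[2]),np.sin(q[2]); Q=pts.copy(); Q[:,:2]=pts[:,:2]@np.array([[c,s],[-s,c]])+q[:2]
        return proj(f,Q)
    def cost(v):
        q=(v[0],v[1],v[2]/30 if fy else 0)
        b=hull(model(q),S); return 1-(b&obs).sum()/max(1,(b|obs).sum())
    res=None
    for y0 in ([guess[2]-.15,guess[2],guess[2]+.15] if fy else [0]):
        x0=np.array([guess[0],guess[1],y0*30]); sim=np.array([x0,x0+[10,0,0],x0+[0,10,0],x0+[0,0,5]])
        r=minimize(cost,x0,method="Nelder-Mead",options=dict(initial_simplex=sim,xatol=.05,fatol=1e-5,maxiter=250))
        if res is None or r.fun<res.fun: res=r
    return res.x[0],res.x[1],np.degrees(res.x[2]/30),1-res.fun,len(P)
def load(n): return dict(np.load(n+".npz"))
E
python3 - <<'E'
from fit import *
r=np.radians
for im,n,g in [("w1","loop",(595,71,r(-67))),("w2","loop",(595,71,r(-67))),("w1","strap",(455,264,r(19))),
 ("w2","ring",(441,-85,0)),("w1","ring",(445,-83,0)),("w2","leg",(580,-300,0)),
 ("w2","pad_loop",(423,-309,r(-8))),("w2","pad_ring",(451,85,0)),("w1","pad_ring",(451,85,0)),
 ("w1","pad_strap",(610,-92,r(-6))),("w2","pad_strap",(610,-92,r(-6))),("w1","pad_leg",(596,295,0))]:
    print(im,n,np.round(fit(load(im),n,g),2))
E
```

```text
w1 loop [ 6.0485e+02  7.4740e+01 -6.8630e+01  9.7000e-01  1.4570e+03]
w2 loop [ 6.0562e+02  7.5710e+01 -6.9310e+01  9.5000e-01  1.5130e+03]
w1 strap [4.5613e+02 2.6787e+02 1.9600e+01 9.6000e-01 1.3090e+03]
w2 ring [ 4.4609e+02 -1.0036e+02  4.9100e+00  9.4000e-01  9.6200e+02]
w1 ring [ 4.4556e+02 -1.0095e+02 -1.5000e-01  9.5000e-01  1.1670e+03]
w2 leg [ 588.06 -302.01   -5.79    0.71  384.  ]
w2 pad_loop [ 4.2687e+02 -3.0691e+02 -9.8400e+00  9.4000e-01  2.0260e+03]
w2 pad_ring [ 4.5242e+02  8.7450e+01 -3.3500e+00  9.1000e-01  9.9900e+02]
w1 pad_ring [4.520e+02 8.674e+01 5.480e+00 9.000e-01 1.220e+03]
w1 pad_strap [ 6.1693e+02 -1.0259e+02 -9.0400e+00  9.0000e-01  1.2200e+03]
w2 pad_strap [ 6.1740e+02 -1.0182e+02 -9.7300e+00  8.7000e-01  1.1320e+03]
w1 pad_leg [ 6.0046e+02  2.9722e+02 -3.8000e-01  8.4000e-01  5.5100e+02]
```

Request:
{"api": "arm_command", "payload": {
  "deltas": [
    [1,[6,40,-20],-0.15],
    [1,[12,80,-50],-0.3],
    [1,[18,120,-80],-0.45],
    [1,[24,160,-110],-0.6],
    [1,[30,200,-140],-0.75],
    [1,[36,240,-170],-0.9],
    [1,[43,268,-185],-1.05],
    [1,[43,268,-185],-1.2],
    [1,[43,268,-185],-1.2],
    [1,[43,268,-185],-1.2],
    [1,[43,268,-185],-1.2],
    [1,[43,268,-185],-1.2]
  ]
}}

```text
time_s: 5.8
ee_pos: [605.3, 74.5, 100.6]
ee_rot: [73.3, 89.9, 4.6]
force: [-0.1, -0.4, 0.2]
gripper_width: 90.9
```

```bash
python3 look.py w3
python3 - <<'E'
from fit import *
print(fit(load("w3"),"loop",(605,75,np.radians(-69))))
E
```

```text
jaw 21.23715133593509
5.85 [605.30684676  74.54299256 100.50311203] [  5.9  27.   94.9  -0.   58.  -15.3]
(np.float64(604.8350656643842), np.float64(74.67117211783145), np.float64(-68.77516098015114), np.float64(0.9859741950384765), 4191)
```

View pics/w3.png

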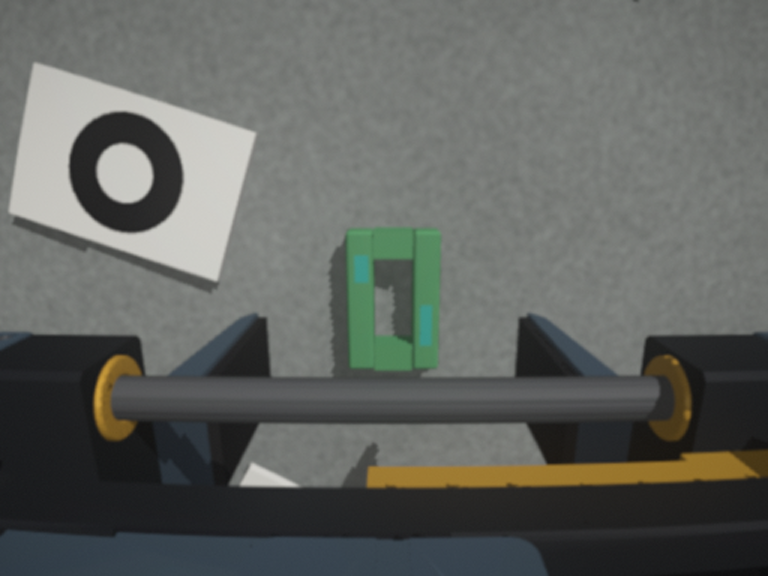

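Request:
{"api": "arm_command", "payload": {
  "deltas": [
    [1,[0,0,-40],0],
    [1,[0,0,-70],0],
    [1,[0,0,-80],0],
    [1,[0,0,-86],0],
    [1,[0,0,-86],0],
    [1,[0,0,-86],0],
    [0.3,[0,0,-86],0],
    [0.3,[0,0,-86],0],
    [0.3,[0,0,-86],0],
    [0.3,[0,0,-86],0],
    [0.3,[0,0,-86],0],
    [0.3,[0,0,-86],0],
    [0.3,[0,0,-86],0],
    [0.3,[0,0,-86],0],
    [0.3,[0,0,-86],0]
  ],
  "grip_force": 25
}}

```text
time_s: 7.35
ee_pos: [605.2, 75.2, 14.0]
ee_rot: [88.2, 90.0, 19.5]
force: [0.3, -0.6, 0.0]
gripper_width: 47.6
```

Request:
{"api": "arm_command", "payload": {
  "deltas": [
    [0.3,[0,0,5],0],
    [0.3,[0,0,20],0],
    [0.3,[0,0,50],0],
    [0.3,[0,0,90],0],
    [0.3,[-10,-20,110],0.05],
    [0.3,[-28,-60,110],0.15],
    [0.3,[-47,-100,110],0.26],
    [0.3,[-65,-140,110],0.37],
    [0.3,[-84,-180,110],0.48],
    [0.3,[-103,-220,110],0.59],
    [0.3,[-121,-260,110],0.7],
    [0.3,[-140,-300,110],0.8],
    [0.3,[-158,-340,110],0.9],
    [0.3,[-170,-365,110],1.0],
    [0.3,[-178,-382,110],1.03],
    [0.3,[-178,-382,110],1.03],
    [0.3,[-178,-382,110],1.03],
    [0.3,[-178,-382,110],1.03]
  ]
}}

```text
time_s: 9.15
ee_pos: [427.2, -305.9, 123.8]
ee_rot: [123.6, 89.9, 113.9]
force: [0.6, 0.1, -3.2]
gripper_width: 48.1
```

```bash
python3 look.py w4
python3 - <<'E'
from fit import *
MOD["pw"]=(box(120,80,6,6),(0,0,170),(180,40,255),1)
MOD["pw2"]=(box(80,54,6,6),(0,0,0),(180,255,90),1)
MOD["pw3"]=(box(106,26,6,6),(0,0,0),(180,255,90),1)
r=np.radians
for im,n,g in [("w2","pw",(427,-307,r(-9))),("w2","pw2",(427,-307,r(-9))),("w1","pw3",(617,-102,r(-9))),("w1","pw",(617,-102,r(-9))),("w1","pw",(600,297,r(10)))]: print(im,n,np.round(fit(load(im),n,g),2))
E
```

```text
jaw 80.25637503700746
9.2 [ 427.37395506 -305.84425315  123.85228761] [ -36.9   18.9  104.6    0.    56.5 -117.2]
w2 pw [ 4.6226e+02 -3.4272e+02 -6.6100e+00  7.0000e-02  3.5000e+02]
w2 pw2 [ 4.2689e+02 -3.0718e+02 -1.0360e+01  9.5000e-01  2.0970e+03]
w1 pw3 [ 6.1711e+02 -1.0287e+02 -8.2300e+00  9.3000e-01  1.2630e+03]
w1 pw [ 6.1689e+02 -1.0128e+02 -8.3700e+00  9.4000e-01  3.7070e+03]
w1 pw [6.2120e+02 3.0144e+02 1.1220e+01 7.2000e-01 2.8330e+03]
```

View pics/w4.png

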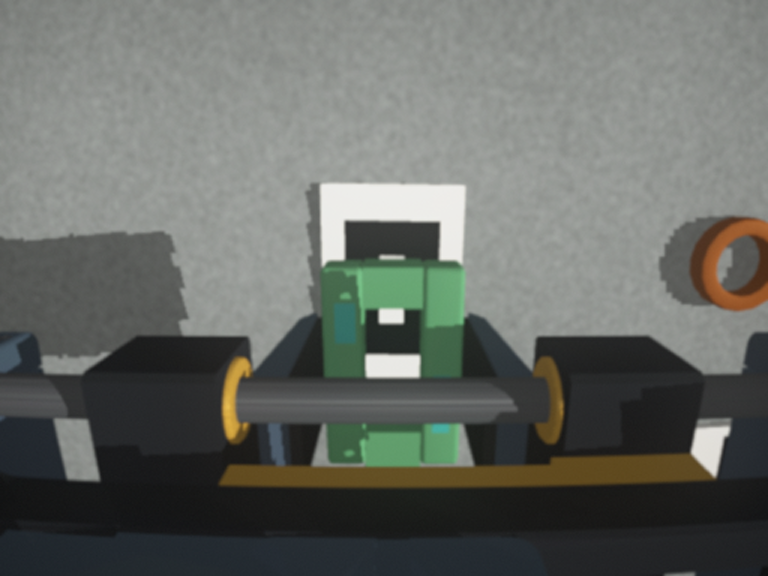

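Request:
{"api": "arm_command", "payload": {
  "deltas": [
    [0.3,[0,-1,-40],0],
    [0.3,[0,-1,-70],0],
    [0.3,[0,-1,-90],0],
    [0.3,[0,-1,-99],0],
    [0.3,[0,-1,-101],0],
    [0.3,[0,-1,-102],0],
    [0.3,[0,-1,-103],0],
    [0.3,[0,-1,-103.5],0],
    [0.3,[0,-1,-103.5],0],
    [0.3,[0,-1,-103.5],0]
  ]
}}

```text
time_s: 10.2
ee_pos: [427.3, -308.0, 20.9]
ee_rot: [-20.3, 90.0, -30.0]
force: [0.1, 0.0, -4.2]
gripper_width: 48.1
```

Request:
{"api": "arm_command", "payload": {
  "deltas": [
    [0.3,[0,0,-0.4],0],
    [0.3,[0,0,-0.8],0],
    [0.3,[0,0,-0.8],0],
    [0.3,[0,0,-0.8],0]
  ]
}}

```text
time_s: 10.6
ee_pos: [427.2, -307.9, 20.0]
ee_rot: [-9.8, 90.0, -19.5]
force: [-1.2, -0.4, 0.3]
gripper_width: 47.7
```

Request:
{"api": "arm_command", "payload": {
  "deltas": [
    [0.6,[0,0,0],0],
    [0.6,[0,0,0],0],
    [0.6,[0,0,0],0],
    [0.8,[0,0,0],0],
    [0.9,[0,0,0],0],
    [0.9,[0,0,0],0],
    [1,[0,0,20],0],
    [1,[0,0,50],0],
    [1,[0,10,100],0],
    [1,[20,50,130],0],
    [1,[45,90,150],0],
    [1,[70,130,180],0],
    [1,[90,170,200],0],
    [1,[110,190,200],0],
    [1,[110,190,200],0],
    [1,[110,190,200],0]
  ]
}}

```text
time_s: 12.2
ee_pos: [537.0, -117.3, 219.3]
ee_rot: [-157.2, 89.9, -166.8]
force: [-0.5, 0.4, -0.5]
gripper_width: 91.0
```

```bash
python3 look.py w5
python3 - <<'E'
from fit import *
r=np.radians
f=load("w5")
print("loop",np.round(fit(f,"loop",(427,-307,r(-10)),zoff=6),2))
print("ring",np.round(fit(f,"ring",(446,-100,0)),2))
E
```

```text
jaw 80.3449439684563
12.25 [ 536.43249495 -117.9964344   219.08383948] [-13.6  16.3  93.5  -0.   70.3 -93.9]
loop [ 4.2666e+02 -3.0774e+02 -9.8900e+00  9.8000e-01  2.7110e+03]
ring [ 4.4607e+02 -1.0052e+02  5.8000e-01  9.7000e-01  1.2650e+03]
```

View pics/w5.png

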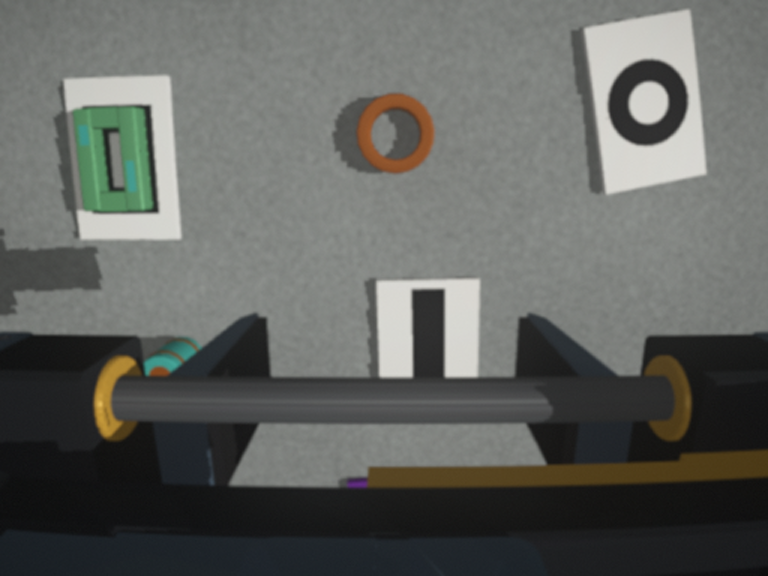

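Request:
{"api": "arm_command", "payload": {
  "deltas": [
    [1,[-40,8,-40],0],
    [1,[-80,15,-80],0],
    [1,[-91,17.3,-120],0],
    [1,[-91,17.3,-150],0],
    [1,[-91,17.3,-180],0],
    [1,[-91,17.3,-200],0],
    [1,[-91,17.3,-206],0],
    [1,[-91,17.3,-206],0],
    [0.4,[-91,17.3,-206],0],
    [0.4,[-91,17.3,-206],0],
    [0.4,[-91,17.3,-206],0],
    [0.4,[-91,17.3,-206],0],
    [0.4,[-91,17.3,-206],0],
    [0.4,[-91,17.3,-206],0],
    [0.4,[-91,17.3,-206],0],
    [0.4,[-91,17.3,-206],0]
  ],
  "grip_force": 20
}}

```text
time_s: 13.85
ee_pos: [446.4, -100.5, 14.1]
ee_rot: [12.9, 90.0, 3.2]
force: [0.1, -0.0, 5.4]
gripper_width: 55.9
```

Run:
```python
from fit import *
MOD["pr"]=(cyl(62,6,6),(0,0,0),(180,255,90),0)
for w in("w1","w2","w5"): print(np.round(fit(load(w),"pr",(452,87,0)),2))
MOD["pg"]=(cyl(40,6,6),(0,0,0),(180,255,90),0)
print(np.round(fit(load("w1"),"pg",(600,297,0)),2))
```

```text
[4.5214e+02 8.7050e+01 2.3300e+00 9.3000e-01 1.3000e+03]
[4.5269e+02 8.7510e+01 3.7500e+00 9.3000e-01 1.0490e+03]
[4.5258e+02 8.7300e+01 4.3000e+00 9.5000e-01 1.6440e+03]
[600.4  298.26   9.17   0.88 575.  ]
```

Request:
{"api": "arm_command", "payload": {
  "deltas": [
    [0.4,[0,0,5],0],
    [0.4,[0,0,20],0],
    [0.4,[0,0,50],0],
    [0.4,[0,20,70],0],
    [0.4,[2,60,70],0],
    [0.4,[4,100,70],0],
    [0.4,[6,140,70],0],
    [0.4,[6.4,170,70],0],
    [0.4,[6.4,187.5,60],0],
    [0.4,[6.4,187.5,40],0],
    [0.4,[6.4,187.5,20],0],
    [0.4,[6.4,187.5,12],0],
    [0.4,[6.4,187.5,9],0],
    [0.4,[6.4,187.5,8],0],
    [0.4,[6.4,187.5,7],0],
    [0.4,[6.4,187.5,7],0],
    [0.4,[6.4,187.5,7],0]
  ]
}}

```text
time_s: 15.55
ee_pos: [452.9, 87.0, 21.2]
ee_rot: [23.9, 89.9, 14.1]
force: [-0.2, -0.8, -1.3]
gripper_width: 55.8
```

Request:
{"api": "arm_command", "payload": {
  "deltas": [
    [0.4,[0,0,-0.5],0],
    [0.4,[0,0,-1.0],0],
    [0.4,[0,0,-1.0],0],
    [0.4,[0,0,-1.0],0]
  ]
}}

```text
time_s: 15.95
ee_pos: [452.8, 87.0, 20.1]
ee_rot: [22.9, 90.0, 13.2]
force: [-0.8, 0.1, 5.0]
gripper_width: 56.1
```

Request:
{"api": "arm_command", "payload": {
  "deltas": [
    [0.7,[0,0,0],0],
    [0.7,[0,0,0],0],
    [0.8,[0,0,0],0],
    [0.9,[0,0,0],0],
    [0.9,[0,0,0],0],
    [1,[0,0,20],0],
    [1,[0,0,50],0],
    [1,[20,30,100],0.1],
    [1,[50,65,140],0.2],
    [1,[80,100,170],0.3],
    [1,[100,130,180],0.4],
    [0.6,[100,150,180],0.5],
    [0.55,[100,150,180],0.51],
    [0.55,[100,150,180],0.51],
    [0.55,[100,150,180],0.51]
  ]
}}

```text
time_s: 17.45
ee_pos: [551.6, 235.9, 198.9]
ee_rot: [-168.7, 89.9, -149.2]
force: [0.4, -0.5, -0.3]
gripper_width: 61.8
```

```bash
python3 look.py w6
python3 - <<'E'
from fit import *
r=np.radians
f=load("w6")
print("ring",np.round(fit(f,"ring",(452,87,0),zoff=6),2))
print("strap",np.round(fit(f,"strap",(456,268,r(19.6))),2))
MOD["pg"]=(cyl(40,6,6),(0,0,0),(180,255,90),0)
print(np.round(fit(f,"pg",(600,297,0)),2))
E
```

```text
jaw 109.38912712014991
17.5 [551.74727704 235.73165622 199.05566807] [ 22.   21.6  88.5  -0.   70.  -87.4]
ring [4.5206e+02 8.7200e+01 8.2100e+00 9.6000e-01 1.8440e+03]
strap [4.5618e+02 2.6750e+02 1.9710e+01 9.6000e-01 1.8650e+03]
[599.85 297.32   6.01   0.88 786.  ]
```

View pics/w6.png

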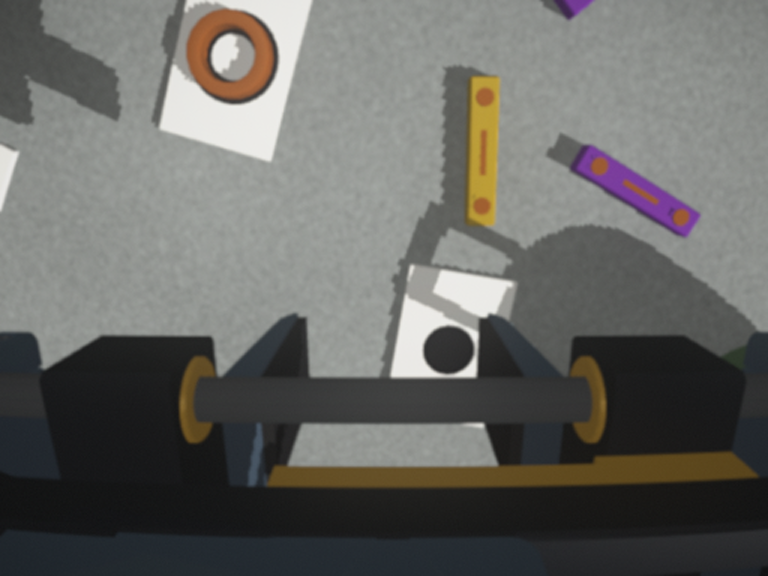

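Request:
{"api": "arm_command", "payload": {
  "deltas": [
    [0.55,[-45,14,-40],0.005],
    [0.55,[-90,28,-60],0.005],
    [0.55,[-96.3,30.5,-100],0.005],
    [0.55,[-96.3,30.5,-140],0.005],
    [0.55,[-96.3,30.5,-170],0.005],
    [0.55,[-96.3,30.5,-182],0.005],
    [0.55,[-96.3,30.5,-185.5],0.005],
    [0.55,[-96.3,30.5,-185.5],0.005],
    [0.1,[-96.3,30.5,-185.5],0.005],
    [0.1,[-96.3,30.5,-185.5],0.005],
    [0.1,[-96.3,30.5,-185.5],0.005],
    [0.1,[-96.3,30.5,-185.5],0.005],
    [0.1,[-96.3,30.5,-185.5],0.005],
    [0.1,[-96.3,30.5,-185.5],0.005],
    [0.1,[-96.3,30.5,-185.5],0.005],
    [0.1,[-96.3,30.5,-185.5],0.005]
  ],
  "grip_force": 30
}}

```text
time_s: 19.1
ee_pos: [456.5, 267.6, 14.7]
ee_rot: [12.5, 90.0, 32.3]
force: [-0.4, -0.8, 5.1]
gripper_width: 20.1
```

Run:
```python
from fit import *
r=np.radians
MOD["pw3"]=(box(106,26,6,6),(0,0,0),(180,255,90),1)
MOD["pw"]=(box(120,80,6,6),(0,0,150),(180,50,255),1)
for w in ("w1","w2"):
  for m in("pw3","pw"): print(w,m,np.round(fit(load(w),m,(617,-102,r(-8))),2))
```

```text
w1 pw3 [ 6.1676e+02 -1.0275e+02 -8.1300e+00  9.3000e-01  1.2630e+03]
w1 pw [ 6.1603e+02 -9.9890e+01 -7.3500e+00  9.1000e-01  3.9290e+03]
w2 pw3 [ 6.1756e+02 -1.0206e+02 -8.1000e+00  9.1000e-01  1.1720e+03]
w2 pw [ 6.1484e+02 -1.0215e+02 -9.5200e+00  9.3000e-01  3.5540e+03]
```

Request:
{"api": "arm_command", "payload": {
  "deltas": [
    [0.1,[0,0,5],0],
    [0.1,[0,0,20],0],
    [0.1,[0,0,50],0],
    [0.1,[0,0,90],0],
    [0.1,[10,-24,110],0],
    [0.1,[28,-65,110],-0.05],
    [0.1,[46,-106,110],-0.1],
    [0.1,[64,-147,110],-0.15],
    [0.1,[82,-188,110],-0.2],
    [0.1,[100,-229,110],-0.25],
    [0.1,[118,-270,110],-0.3],
    [0.1,[136,-311,110],-0.35],
    [0.1,[150,-345,110],-0.4],
    [0.1,[160.6,-369.9,110],-0.49],
    [0.1,[160.6,-369.9,110],-0.49],
    [0.1,[160.6,-369.9,110],-0.49],
    [0.1,[160.6,-369.9,110],-0.49]
  ]
}}

```text
time_s: 20.8
ee_pos: [616.0, -101.4, 123.7]
ee_rot: [161.1, 89.9, 152.9]
force: [0.3, -0.1, -2.2]
gripper_width: 19.7
```

```bash
python3 look.py w7
```

```text
jaw 81.73939092384393
20.85 [ 616.15798471 -101.24061638  123.92099657] [-10.4  27.   91.1   0.   61.9 -92.2]
```

View pics/w7.png

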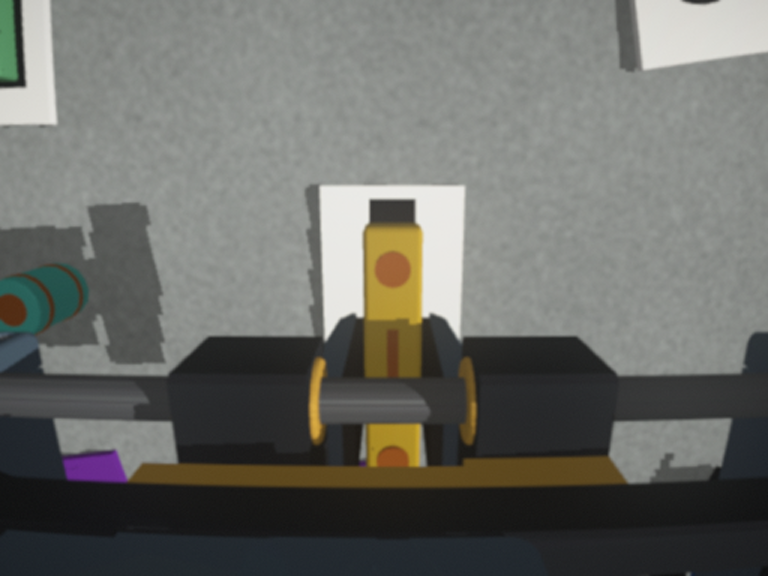

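Run:
```python
from h import *
f=dict(np.load("w7.npz"))
P=toz(f,np.array([[370,199.5],[415,199.5],[320,185],[465.5,185]])/1.5,6); print(P.round(1))
a=np.radians(-8.35); u=np.array([np.cos(a),np.sin(a)])
print("centre from sil",(P[0]+P[1])[:2]/2+53*u,"from pad",(P[2]+P[3])[:2]/2+60*u)
d=P[3]-P[2]; print(np.degrees(np.arctan2(d[1],d[0])))
T=toz(f,np.array([[365,226],[422,226]])/1.5,124-14+14); print(T)
```

```text
[[ 563.3 -106.4    6. ]
 [ 566.9  -81.7    6. ]
 [ 551.4 -132.6    6. ]
 [ 562.9  -52.9    6. ]]
centre from sil [ 617.51223404 -101.75724828] from pad [ 616.50502942 -101.48015802]
81.74130773635926
[[ 564.67522148 -103.14016618  124.        ]
 [ 567.32732165  -84.87041868  124.        ]]
```

Request:
{"api": "arm_command", "payload": {
  "deltas": [
    [0.1,[1,0,-40],0],
    [0.1,[1,0,-70],0],
    [0.1,[1,0,-90],0],
    [0.1,[1,0,-98],0],
    [0.1,[1,0,-101],0],
    [0.1,[1,0,-102],0],
    [0.1,[1,0,-102.5],0],
    [0.1,[1,0,-103],0],
    [0.1,[1,0,-103],0],
    [0.1,[1,0,-103],0]
  ]
}}

```text
time_s: 21.85
ee_pos: [618.1, -102.5, 21.6]
ee_rot: [6.1, 90.0, -2.2]
force: [-0.5, 0.2, -1.9]
gripper_width: 19.9
```

Request:
{"api": "arm_command", "payload": {
  "deltas": [
    [0.1,[0,0,-0.5],0],
    [0.1,[0,0,-1],0],
    [0.1,[0,0,-1],0],
    [0.1,[0,0,-1],0]
  ]
}}

```text
time_s: 22.25
ee_pos: [618.0, -102.5, 20.7]
ee_rot: [-0.6, 90.0, -8.9]
force: [-1.8, 0.1, 3.4]
gripper_width: 19.7
```

Request:
{"api": "arm_command", "payload": {
  "deltas": [
    [0.3,[0,0,0],0],
    [0.3,[0,0,0],0],
    [0.4,[0,0,0],0],
    [0.4,[0,0,0],0],
    [0.4,[0,0,10],0],
    [0.4,[0,0,40],0],
    [0.6,[5,-15,90],0],
    [1,[10,-45,130],0],
    [1,[20,-80,170],0],
    [1,[32,-118,200],0],
    [1,[32,-118,210],0],
    [1,[32,-118,210],0],
    [1,[32,-118,210],0],
    [1,[32,-118,210],0]
  ]
}}

```text
time_s: 23.65
ee_pos: [649.0, -219.2, 228.7]
ee_rot: [162.1, 89.8, 153.9]
force: [-0.7, -0.5, -0.5]
gripper_width: 91.1
```

```bash
python3 look.py w8 leg_mid
python3 - <<'E'
from fit import *
r=np.radians
f=load("w8")
print("strap",np.round(fit(f,"strap",(617,-102,r(-8)),zoff=6),2))
print("leg",np.round(fit(f,"leg",(588,-302,0)),2))
E
```

```text
jaw 81.72254358480967
23.7 [ 649.04525299 -219.18752467  228.66935326] [ -19.6   28.5   72.9    0.    78.8 -101.4]
leg_mid 0.73 [360.2 129.9] 1760 [ 613. -111.   46.]
leg_mid 0.57 [181.4 130.5] 1069 [ 587. -294.   46.]
strap [ 6.1700e+02 -1.0279e+02 -8.3200e+00  9.6000e-01  1.5720e+03]
leg [ 587.79 -301.86    6.82    0.79  575.  ]
```

View pics/w8.png

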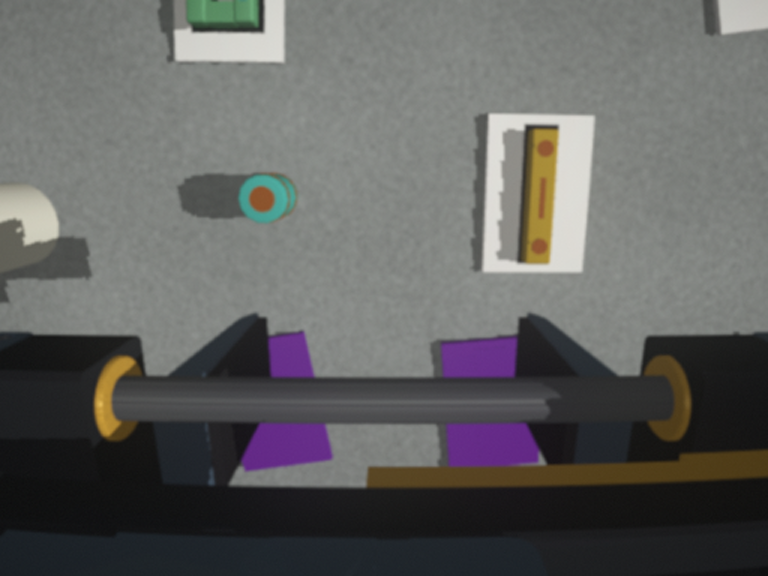

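Run:
```python
from fit import *
f=load("w8")
print(toz(f,np.array([[263.5,198],[239,198],[288,198],[263,173],[263,223]])/1.5,46))
MOD["L2"]=(cyl(34,0,46),(0,70,50),(105,255,255),0)
print(np.round(fit(f,"L2",(588,-302,0)),2))
MOD["pg"]=(cyl(40,6,6),(0,0,0),(180,255,90),0)
for w in("w1","w6"):print(np.round(fit(load(w),"pg",(600,297,0)),2))
```

```text
[[ 587.77038093 -300.04738146   46.        ]
 [ 585.15320465 -316.9696201    46.        ]
 [ 590.34406206 -283.22789371   46.        ]
 [ 571.12991052 -297.04907999   46.        ]
 [ 604.62872109 -303.84021983   46.        ]]
[ 587.73 -302.2     5.03    0.91  906.  ]
[600.4  298.26   9.17   0.88 575.  ]
[599.85 297.32   6.01   0.88 786.  ]
```

Request:
{"api": "arm_command", "payload": {
  "deltas": [
    [1,[-25,-32,-20],0],
    [1,[-50,-65,-60],0],
    [1,[-62,-80.6,-100],0],
    [1,[-62,-80.6,-125],0],
    [1,[-62,-80.6,-150],0],
    [1,[-62,-80.6,-180],0],
    [1,[-62,-80.6,-200],0],
    [1,[-62,-80.6,-208],0],
    [1,[-62,-80.6,-208],0],
    [1,[-62,-80.6,-208],0],
    [0.2,[-62,-80.6,-208],0],
    [0.2,[-62,-80.6,-208],0],
    [0.2,[-62,-80.6,-208],0],
    [0.2,[-62,-80.6,-208],0],
    [0.2,[-62,-80.6,-208],0],
    [0.2,[-62,-80.6,-208],0],
    [0.2,[-62,-80.6,-208],0],
    [0.2,[-62,-80.6,-208],0],
    [0.2,[-62,-80.6,-208],0]
  ],
  "grip_force": 30
}}

```text
time_s: 25.65
ee_pos: [587.8, -301.1, 22.1]
ee_rot: [173.4, 90.0, 165.1]
force: [0.9, -1.7, -0.2]
gripper_width: 33.4
```

Request:
{"api": "arm_command", "payload": {
  "deltas": [
    [0.2,[0,0,5],0],
    [0.2,[0,0,20],0],
    [0.2,[0,0,50],0],
    [0.2,[0,0,85],0],
    [0.2,[0,15,110],0],
    [0.2,[1,45,120],0],
    [0.2,[2,85,120],0],
    [0.2,[3,125,120],0],
    [0.2,[4,165,120],0],
    [0.2,[5,205,120],0],
    [0.2,[6,245,120],0],
    [0.2,[6,285,120],0],
    [0.2,[7,325,120],0],
    [0.2,[8,365,120],0],
    [0.2,[9,405,120],0],
    [0.2,[10,445,120],0],
    [0.2,[11,485,120],0],
    [0.2,[12,520,120],0],
    [0.2,[12.3,550,120],0],
    [0.2,[12.3,550,120],0]
  ]
}}

```text
time_s: 27.65
ee_pos: [599.9, 253.1, 142.9]
ee_rot: [74.6, 89.8, 66.5]
force: [0.4, -0.5, -4.3]
gripper_width: 33.4
```

Request:
{"api": "arm_command", "payload": {
  "deltas": [
    [0.2,[0,20,0],0],
    [0.2,[0,40,0],0],
    [0.2,[0,48.5,0],0],
    [0.2,[0,48.5,0],0],
    [0.2,[0,48.5,0],0],
    [0.2,[0,48.5,0],0]
  ]
}}

```text
time_s: 28.25
ee_pos: [600.2, 296.6, 142.1]
ee_rot: [-112.5, 90.0, -120.8]
force: [-0.4, -0.0, -4.7]
gripper_width: 33.5
```

```bash
python3 look.py w9
python3 - <<'E'
from h import *
f=cams.grab_frame("side"); save(f,"s9",(130,200,400,384),2.9)
E
```

```text
jaw 81.63254775574502
28.3 [600.20486208 296.62059172 142.16398807] [ 25.3  30.   83.   -0.   67.  -56.3]
```

View pics/w9.png

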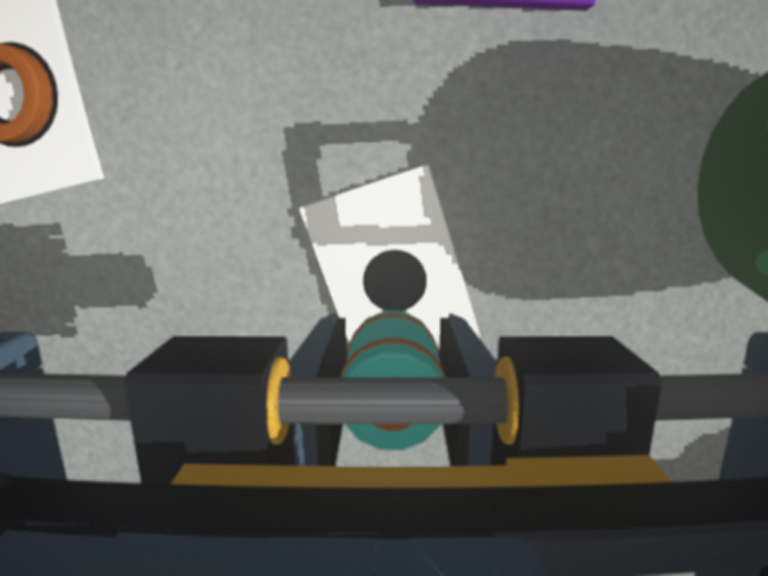

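View pics/s9.png

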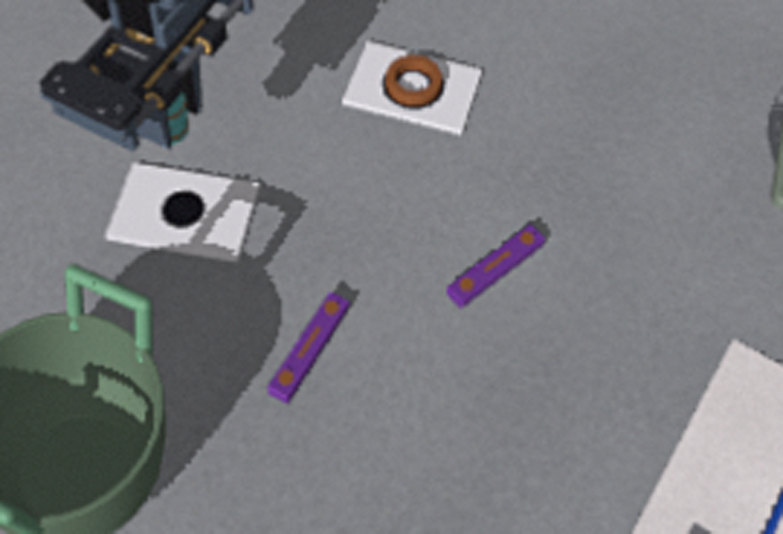

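Run:
```python
from fit import *
f=load("w9")
print(toz(f,np.array([[395,281],[363,281],[427,281],[395,249]])/1.5,6).round(1))
MOD["pg"]=(cyl(40,6,6),(0,0,0),(180,255,90),0)
print(np.round(fit(f,"pg",(600,297,0)),2))
```

```text
[[599.8 298.1   6. ]
 [597.  278.6   6. ]
 [602.7 317.6   6. ]
 [580.1 300.9   6. ]]
[6.0001e+02 2.9701e+02 1.1800e+00 9.0000e-01 1.2700e+03]
```

Request:
{"api": "arm_command", "payload": {
  "deltas": [
    [0.2,[0,0,-40],0],
    [0.2,[0,0,-75],0],
    [0.2,[0,0,-95],0],
    [0.2,[0,0,-106],0],
    [0.2,[0,0,-110],0],
    [0.2,[0,0,-112],0],
    [0.2,[0,0,-113],0],
    [0.2,[0,0,-113],0],
    [0.2,[0,0,-113],0]
  ]
}}

```text
time_s: 29.25
ee_pos: [600.6, 297.7, 30.2]
ee_rot: [36.1, 89.9, 27.8]
force: [0.6, -0.2, -3.2]
gripper_width: 33.6
```

Request:
{"api": "arm_command", "payload": {
  "deltas": [
    [0.2,[0,0,-0.4],0],
    [0.2,[0,0,-0.8],0],
    [0.2,[0,0,-0.8],0],
    [0.2,[0,0,-0.8],0]
  ]
}}

```text
time_s: 29.65
ee_pos: [600.1, 297.5, 28.3]
ee_rot: [121.1, 90.0, 112.8]
force: [0.5, 0.4, -3.8]
gripper_width: 33.3
```

Not yet in contact (the weight is still carried), so I'll lower a little further.

Request:
{"api": "arm_command", "payload": {
  "deltas": [
    [0.2,[0,0,-0.3],0],
    [0.2,[0,0,-0.5],0],
    [0.2,[0,0,-0.5],0]
  ]
}}

```text
time_s: 29.95
ee_pos: [600.2, 297.5, 28.2]
ee_rot: [55.3, 90.0, 47.0]
force: [-1.1, -0.8, -0.3]
gripper_width: 33.4
```

Request:
{"api": "arm_command", "payload": {
  "deltas": [
    [0.45,[0,0,0],0],
    [0.45,[0,0,0],0],
    [0.6,[0,0,0],0],
    [0.7,[0,0,0],0],
    [0.8,[0,0,0],0],
    [0.8,[0,0,0],0],
    [0.8,[0,0,20],0],
    [0.8,[0,0,60],0],
    [0.8,[0,0,100],0],
    [0.8,[0,0,140],0],
    [0.8,[0,-40,170],0],
    [0.8,[10,-80,200],0],
    [0.8,[20,-120,220],0],
    [0.8,[20,-120,220],0],
    [0.8,[20,-120,220],0],
    [0.8,[20,-120,220],0]
  ]
}}

```text
time_s: 31.55
ee_pos: [619.4, 178.1, 246.8]
ee_rot: [-176.8, 89.9, 175.0]
force: [0.3, -0.2, -0.8]
gripper_width: 73.1
```

```bash
python3 look.py w10
python3 - <<'E'
from fit import *
f=load("w10")
MOD["L2"]=(cyl(34,0,46),(0,70,50),(105,255,255),0)
print("leg",np.round(fit(f,"L2",(600,297,0),zoff=6),2))
print("ring",np.round(fit(f,"ring",(452,87,0),zoff=6),2))
g=cams.grab_frame("side"); save(g,"s10",(130,60,400,384),1.8)
g=cams.grab_frame("top"); save(g,"t10",(60,100,440,290),2.1)
E
```

```text
jaw 81.69800348756283
31.6 [619.36370614 178.40384442 246.58973069] [ 15.   24.1  77.6   0.   78.4 -66.7]
leg [599.94 297.32   7.72   0.69 674.  ]
ring [4.5257e+02 8.7300e+01 6.3000e+00 9.6000e-01 1.3980e+03]
```

View pics/w10.png

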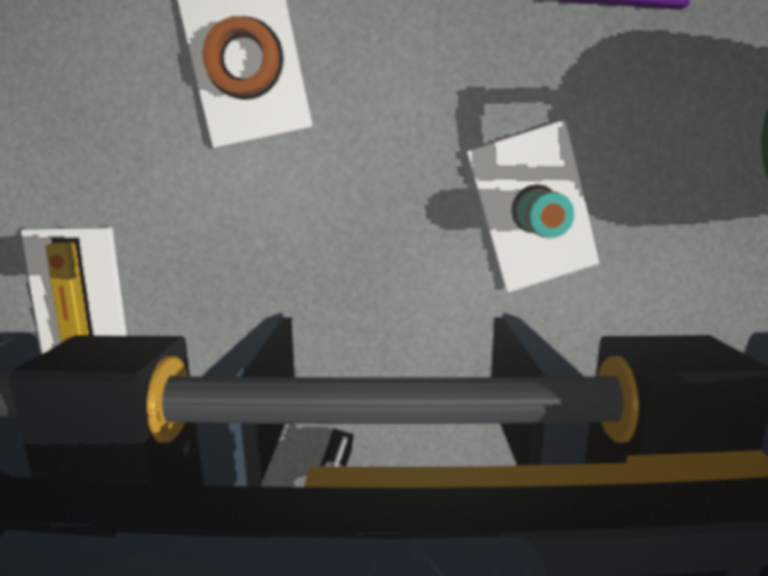

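View pics/s10.png

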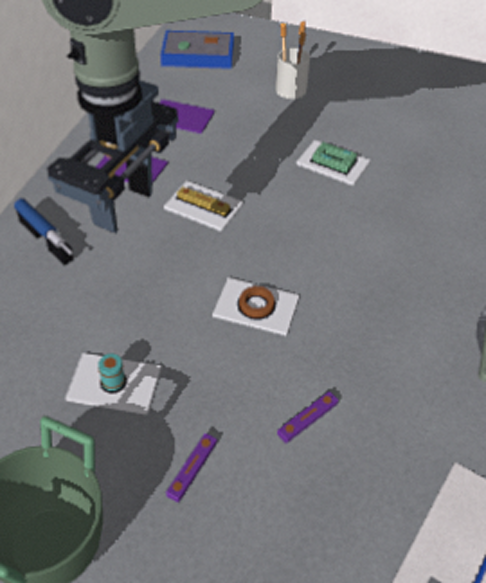

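View pics/t10.png

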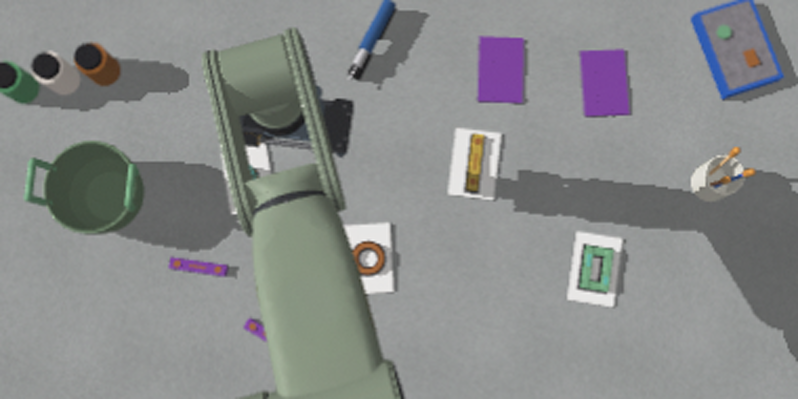

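Run:
```python
from h import *
print(toz(dict(np.load("w10.npz")),[[552/1.5,215/1.5]],52))
env.job_done()
```

```text
[[600.34547071 296.9930099   52.        ]]
the job is handed in; nothing more can be done
```

All four bronze pieces are on their matching pads, in the order loop handle, ring, strap mount, leg, and the job is handed in. The clock stood at about 32 s. I lowered each piece until the wrist force showed the pad had taken its weight, then released it; the force never read above about 5.5 N.

My last camera measurements, piece against silhouette (x, y in mm; angle where it matters):

| Piece | Piece measured at | Silhouette measured at |
|---|---|---|
| Loop handle | 426.7, -307.7, -9.9° | 426.9, -307.1, -10° |
| Ring | 452.1 to 452.6, 87.2 to 87.3 | 452.5, 87.3 |
| Strap mount | 617.0, -102.8, -8.3° | 617.1, -102.3, -8.2° |
| Leg, upright | 600.3, 297.0 (centre of its top) | 600.0, 297.7 |

- **Leg:** the model fit was poor (overlap 0.69) because part of it was in shadow. Its top-disc position and the side view both show it standing upright and centred.
- **Rest of the scene:** the final side and top views show the cauldron, brush pot and purple look-alikes where they were. The arm ended raised and clear of everything.

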